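# Shut the parts washer and start the wash

### The arm

A 6-joint arm with a two-finger parallel gripper is mounted at the origin on the work surface. World frame = base frame: x ahead of the robot, y to its left, z up, the work surface at z = 0. Lengths are in m, angles in rad, forces in N, time in s.
With the tool pointing down it reaches from about 0.4 to 0.925 m from the base axis. Payload 3.4 kg.
Tool frame: the origin (TCP) lies at the very end of the fingers, on their centre line; the grasp point (between the pads) lies 19 mm behind it; z points along the fingers, y is the line along which they close (so a half turn about z gives the same grasp; the last joint's range is limited). The gripper opens to 85 mm and grips with 20 to 120 N. Pads are 22 mm wide; open, the fingers measure 114 mm over their backs; the gripper's body (76 mm by 85 mm) begins 54 mm behind the grasp point. The pads swing forward as they close: fully open they stand 13 mm farther back than shut.
Start: joints at [1.109, 0.307, 1.506, -0, 1.328, -0.073], TCP at [0.218, 0.532, 0.231] pointing down, gripper open.
Joint ranges: [-3.12, 3.12], [-1.05, 2.28], [0.14, 2.33], [-1.42, 4.57], [0.1, 2.73], [-2.68, 2.68]. Speed limits (rad/s): [2.57, 2.57, 3.14, 3.14, 3.14, 3.14].

### API

Orientations are given as [roll, pitch, yaw] about the fixed x, y, z axes, in that order (R = Rz(yaw) Ry(pitch) Rx(roll)).
In Python, from bench import robot gives the robot as it stands.
- The arm moves only by the tool move_arm, never from a script. Its argument "rows" is a list of rows, each a list of 3 entries, a list of its own where there are three numbers: the shift along the tool's x, y, z in units of 50 mm (1.0 is 50 mm), then the turn, a rotation vector about the tool's x, y, z in units of 6 degrees (1.0 is 6 degrees), then the opening, from 0 (shut) to 1 (fully open). A call has 1 to 8 rows; each row is the pose to reach, as a shift and turn from the pose commanded when the call began, along the tool's axes at that moment; what a row does not reach only later rows make up. A row lasts 1/8 s, in which the tool goes at most 62.5 mm and 10.7 degrees, less where a joint would pass 70% of its speed; a pose out of reach is approached as far as the arm can. A call with a gripper value outside its range is refused whole. The fingers move at their own pace and stop on an object; "force" is the grip in N (left out, the last holds). Time passes only in rows, so rows that repeat a pose let the fingers close. It gives the time, the measured TCP pose, the force, the opening and the grip force at its end, in the units of the state.
- robot.sense(): the state, without advancing time (a new reading comes with each control period).
- robot.camera(name): name is "scene" or "top" or "wrist"; returns a dict with "img" (400x640x3 uint8, blue, green, red), "intrinsics" (3x3 intrinsics, pixels), "k1" (the pictures are not rectified: a ray, as slopes to the right and down, at radius r is drawn at 1 + k1 r^2 times it, then the intrinsics apply), "rvec" (rotation vector, rad) and "tvec" (3), from world to camera coordinates, as OpenCV has them; the wrist camera has in their place "hand_eye" (4x4, takes a point from camera to tool coordinates, whose origin is the TCP and whose axes are the flange's). Camera axes: x right, y down, z forward; pixel columns grow to the right and rows downward; lengths in m; the calibration is good to about 2 mm. A picture is of the moment at which its call begins: read the wrist's pose just before it. There is no depth.
- robot.hand_in(): hands the job in; it is judged then, once.
Trained networks look in the newest picture that a camera, given by its name, has taken for a name from the list of things; names that differ only in an ending like _2 or _b are one class to them, and where a whole thing is asked for, a point or a joint stands for the part that bears it (a point fixed in the world has none). Each returns a list of dicts, best first, with "score" (0 to 1); they miss things now and then, are a little off and sometimes report something else, mostly with a low value. They report only what shows in the picture. A call takes as long as a camera call.
- robot.recognise(name, camera): "point" ([x, y, z] in m, in world coordinates, good to about 4 mm: the middle of the surface that is visible of it).
- robot.trace(name, camera): "mask" (400x640 bool, what is visible of it).
The state is a dict: "t": time; "joint_pos": joint angles; "joint_vel": joint speeds; "joint_torque": joint torques, N m; "position": TCP position; "ee_rot": TCP orientation; "contact_force": force on the tool from outside, world axes, zero at the start; "moment": the same for the moment, N m; "width": finger opening in m; "grasp_force": force on a finger pad.
Only numpy, scipy, OpenCV 4.12 (cv2) and the standard library are available. Lean on these libraries where they do the work, as an engineer would, in place of code of your own. Each camera call takes 0.05 s, during which the arm holds its last target. There are 200 camera calls.

### The job

The basket of engine valves is in the parts washer. With the fingers closed, push the lid gently down until it is fully shut, without letting it slam; then switch the machine on by pressing the black power rocker over to on; then press the green start button fully in and let it go. Pick nothing up, do not swing the lid further open, and leave the yellow heater rocker, the red stop button, the timer knob and everything standing on the bench alone.

Things in the scene. Friction and masses are not known exactly. Their poses are not given: they have to be found in the camera images.
- washer: the parts washer, fixed: a blue steel machine 330 mm deep (its x, pointing away from the robot to the hinged back), 360 mm wide (y), 170 mm high at the tub rim, 191 mm with the lid shut. Origin at the centre of its underside. The light grey control panel runs along the front, 145 mm high at mid-depth, its controls in one row across. The two rockers may have changed places; so may the two buttons
- lid (a joint): angle of the stainless lid (rad): 0 = shut flat on the rim, growing as it opens; it starts half open, 0.45 to 0.8. A stiff hinge holds it wherever it is left, so it does not fall shut; it goes down with some 1 to 4 N on its upper face near the front
- lid_hinge (a point): middle of the lid's hinge line, at the back of the washer; the hinge line runs along the washer's y
- lid_front (a point): point on the lid's flat outer (upper) face, mid-width, 200 mm from the hinge line and 20 mm above the plane through hinge line and lid underside; the front edge is 22 to 31 mm further on. Moves with the lid, which is 360 mm wide
- power (a joint): power switch, the black rocker with a white bar (rad): 0 = off (as at the start), 0.34 = fully on; it stays where it is left, takes about 4 N
- power_on_half (a point): centre of the top of the power rocker's ON half: the half with the white bar, farther from the robot, standing up while off. The rocker is 42 mm long (along the washer's x), 26 mm wide and tilts about its middle; pressing this half down about 5 mm switches on. The panel faces up, tilted 12 degrees towards the robot (it rises along the washer's +x)
- heater (a joint): heater switch, the yellow rocker of the same shape beside it: 0 = off; stays off
- heater_on_half (a point): centre of the top of the yellow heater rocker's ON half; leave it alone
- start (a joint): travel of the green start button (m): 0 = out, 0.006 = fully in; spring return, 1.5 N to begin and 5 N fully in
- start_top (a point): centre of the top of the green start button, 30 mm across, standing 16 mm out of the panel, pressed square to the panel. The panel faces up, tilted 12 degrees towards the robot (it rises along the washer's +x)
- stop (a joint): travel of the red mushroom stop button (m): 0 = out, 0.006 = fully in
- stop_top (a point): centre of the top of the red stop button, 38 mm across, standing 25 mm out of the panel, next to the start button; leave it alone
- timer_mark (a point): white pointer mark on the black timer knob (34 mm across, standing 41 mm out of the panel) at the left end of the panel; leave it as it is set
- spray_can: a blue spray can, 58 mm across, 150 mm tall, standing to the right of the washer; loose, to be left alone. Origin at the centre of its underside
- grease_tin: a tin with a yellow cap, 72 mm across, 75 mm tall, standing to the left of the washer; loose, to be left alone. Origin at the centre of its underside
- wrench: a steel spanner 180 mm long, lying on the bench in front of the washer; loose, to be left alone. Origin at the centre of its underside
- coil_pack: a black ignition coil block, 220 x 45 mm, 84 mm tall, with four upright boots, on the left of the bench; loose, to be left alone. Origin at the centre of its underside
- spring: a steel coil spring, 80 mm across, 120 mm tall, on the right of the bench; loose, to be left alone. Origin at the centre of its underside
- plug_box: an open blue plastic box of spark plugs, 150 x 110 x 60 mm, at the front left; loose, to be left alone. Origin at the centre of its underside
- oil_filter: an orange oil filter, 74 mm across, 90 mm tall, at the front right; loose, to be left alone. Origin at the centre of its underside

How it is judged:
On the way, in this order (a step that is already met when the one before it is completed fails the run):
1. the lid is pushed fully shut (value of joint lid below 0.03 rad and value of joint power below 0.2 rad), for 0.2 s.
2. the power rocker is pressed over to on (value of joint power above 0.28 rad and value of joint lid below 0.03 rad), for 0.1 s.
3. the start button is pressed fully in (all of step 2 and value of joint start above 0.0045 m), for 0.1 s.
At the end, for the whole second after the job is handed in: the lid is shut (within 0.03 rad), the power rocker is on (over 0.28 rad), the start button has been pressed (over 4.5 mm) and is out again, the heater is off and the stop button is out (all of step 2 and value of joint start below 0.0015 m and value of joint heater below 0.12 rad and value of joint stop below 0.003 m); the robot touches nothing.
It fails at once if the lid slams: near shut it closes faster than 1.8 rad/s (value of joint lid below 0.2 rad and velocity of joint lid below -1.8 rad/s).
It fails at once if the lid is swung further open (over 0.95 rad) (value of joint lid above 0.95 rad).
It fails at once if start is pressed before the lid is shut and the power is on (value of joint start above 0.003 m and (value of joint lid above 0.06 rad or value of joint power below 0.22 rad)).
It fails at once if another control is worked: stop button pressed (3 mm), heater rocker pressed (0.12 rad) or timer knob turned (its mark 7 mm) (value of joint stop above 0.003 m or value of joint heater above 0.12 rad or distance of timer_mark from where it was at the start of the episode above 0.007 m).
It fails at once if a thing standing on the bench is picked up or pushed (over 30 mm) (distance of any of spray_can, grease_tin, wrench, coil_pack, spring, plug_box, oil_filter from where it was at the start of the episode above 0.03 m).
It also fails if it takes over 51 s, if anything falls off the work surface, if the arm or the gripper's body presses on something with over 40 N, if the wrist force passes 120 N, or if a joint passes its speed limit or range.

## Working session

There is one attempt and no reset: what is moved stays moved. The work goes in short steps, Python scripts to look and compute and a tool call to move; the robot and the scene stay as the last step left them, time stands still between calls to the robot, and variables do not carry over. Pictures are saved under pics/ and viewed, at most 10 in all, crops included, and the job is handed in when it is done.

Besides the shell and the picture viewer there is one more tool, called after "Emit:" by a JSON object that holds its "method" and its "body", one argument or row to a line. move_arm: Moves the arm, as the interface text tells. Its arguments: {"type":"object","properties":{"rows":{"type":"array"},"force":{"type":"number"}},"required":["rows"]}

```bash
mkdir -p pics; cat > h.py <<'E'
import numpy as np, cv2
from scipy.spatial.transform import Rotation as R
from bench import robot
E
python3 - <<'E'
from h import *
s=robot.sense(); print(s['t'],s['position'],s['ee_rot'],s['width'])
ims=[]
for c in ('scene','top'):
    d=robot.camera(c); cv2.imwrite(f'pics/{c}0.png',d['img'])
    for n in ['lid_hinge','lid_front','power_on_half','heater_on_half','start_top','stop_top','timer_mark','washer','lid','spray_can','grease_tin','wrench','coil_pack','spring']:
        try:
            for r in robot.recognise(n,c)[:2]: print(c,n,np.round(r['point'],3),round(r['score'],2))
        except Exception as e: print(n,e)
E
```

```text
0.0 [0.21767879 0.53145038 0.23038903] [-3.13955082e+00 -1.45231782e-04  2.75279449e+00] 0.08551268149390724
scene lid_hinge [0.691 0.042 0.244] 0.64
scene lid_front [0.692 0.039 0.238] 0.89
scene lid_front [0.488 0.066 0.149] 0.26
scene heater_on_half [0.494 0.061 0.15 ] 0.6
scene stop_top [ 0.515 -0.072  0.164] 0.51
scene timer_mark [0.486 0.192 0.176] 0.48
scene timer_mark [ 0.515 -0.074  0.167] 0.28
scene washer [ 0.687 -0.017  0.2  ] 0.68
scene lid [0.687 0.042 0.238] 0.96
scene spray_can [ 0.65  -0.191  0.113] 0.71
scene grease_tin [0.324 0.051 0.006] 0.29
scene wrench [0.324 0.052 0.006] 0.43
scene coil_pack [0.526 0.525 0.057] 0.72
scene spring [ 0.539 -0.464  0.092] 0.57
top lid_hinge [0.674 0.069 0.248] 0.92
top lid_hinge [0.612 0.068 0.205] 0.49
top lid_front [0.671 0.071 0.252] 0.77
top lid_front [ 0.507 -0.068  0.166] 0.2
top power_on_half [0.499 0.138 0.154] 0.55
top heater_on_half [0.508 0.004 0.158] 0.41
top start_top [0.501 0.003 0.156] 0.51
top stop_top [ 0.504 -0.068  0.164] 0.58
top stop_top [0.672 0.069 0.252] 0.34
top timer_mark [0.672 0.071 0.25 ] 0.7
top timer_mark [0.614 0.068 0.207] 0.2
top washer [0.609 0.068 0.207] 0.76
top lid [0.672 0.071 0.252] 0.88
top spray_can [ 0.622 -0.17   0.148] 0.65
top grease_tin [0.607 0.3   0.074] 0.74
top wrench [0.366 0.038 0.004] 0.66
top wrench [0.673 0.068 0.251] 0.19
top coil_pack [0.504 0.524 0.025] 0.85
top coil_pack [ 0.622 -0.168  0.149] 0.6
top spring [ 0.538 -0.468  0.086] 0.92
```

View pics/scene0.png

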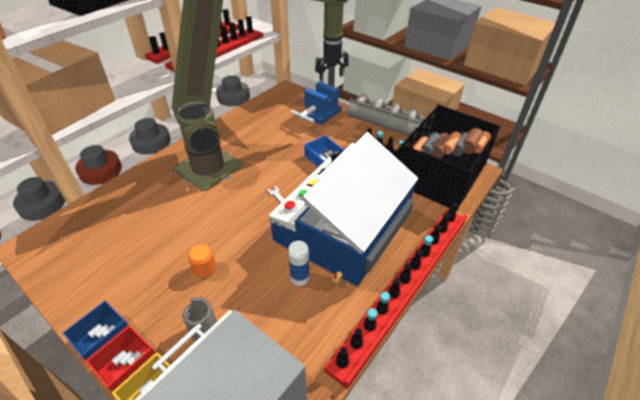

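View pics/top0.png

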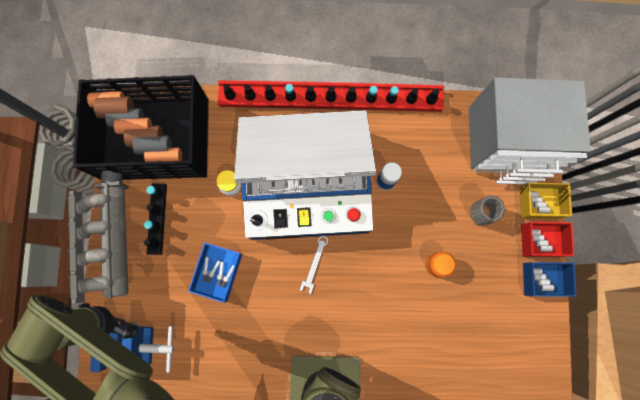

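The scene view (from behind right) shows the half-open lid at about (360,190). In the top view the controls run left to right: timer (257,220), black power (280,217), yellow heater (304,217), green start (328,216) and red stop (353,215). The lid's front edge is near row 175. Next I'll triangulate the lid corners and find the controls by intersecting rays with their known heights.

```bash
cat >> h.py <<'E'
def ray(d,px):
    K=np.array(d['intrinsics']); k1=d['k1']
    m=(np.array(px,float)-K[:2,2])/[K[0,0],K[1,1]]
    u=m.copy()
    for _ in range(30): u=m/(1+k1*(u@u))
    Rm=cv2.Rodrigues(np.array(d['rvec'],float))[0]; t=np.array(d['tvec'],float).ravel()
    v=Rm.T@np.array([u[0],u[1],1.]); return -Rm.T@t, v/np.linalg.norm(v)
def atz(d,px,z):
    o,v=ray(d,px); return o+v*(z-o[2])/v[2]
def tri(l):
    A=0;b=0
    for o,v in l:
        P=np.eye(3)-np.outer(v,v); A=A+P; b=b+P@o
    x=np.linalg.solve(A,b); return x,[np.linalg.norm((np.eye(3)-np.outer(v,v))@(x-o)) for o,v in l]
E
python3 - <<'E'
from h import *
D={c:robot.camera(c) for c in('top','scene')}
d=D['top']; h=cv2.cvtColor(d['img'],cv2.COLOR_BGR2HSV).astype(int)
roi=np.zeros(h.shape[:2],bool); roi[203:232,245:372]=1
def blob(m):
    n,l,s,c=cv2.connectedComponentsWithStats((m&roi).astype(np.uint8)); i=1+s[1:,4].argmax(); return c[i],s[i]
H,S,V=h[...,0],h[...,1],h[...,2]
for n,m,z in [('heater',(H>20)&(H<35)&(S>120),.150),('green',(H>45)&(H<85)&(S>90),.161),('red',((H<8)|(H>172))&(S>120),.168),('black',(V<70)&(np.arange(640)[None]>268)&(np.arange(640)[None]<295),.150)]:
    c,s=blob(m); print(n,c,s,atz(d,c,z).round(4))
for c in D:
    r=robot.trace('lid',c); m=r[0]['mask'].astype(np.uint8); print(c,r[0]['score'],m.sum())
    k=max(cv2.findContours(m,0,2)[0],key=cv2.contourArea); hull=cv2.convexHull(k)
    for e in (3,6,10):
        p=cv2.approxPolyDP(hull,e,True)[:,0]; print(c,e,p.tolist())
a=d['img'][95:245,225:385]; b=D['scene']['img'][125:275,255:425]
cv2.imwrite('pics/c1.png',np.hstack([cv2.resize(a,(400,375),interpolation=2),cv2.resize(b,(400,375),interpolation=2)]))
E
```

```text
heater [303.54857143 216.83428571] [298 209  12  17 175] [0.4995 0.0696 0.15  ]
green [327.97530864 215.55555556] [323 211  11  10  81] [0.5032 0.0017 0.161 ]
red [353.13385827 214.24409449] [347 208  13  13 127] [ 0.5075 -0.0674  0.168 ]
black [280.08629442 218.18781726] [274 210  13  18 197] [0.4942 0.1348 0.15  ]
top 0.62 8772
top 3 [[364, 112], [374, 174], [234, 180], [240, 117]]
top 6 [[364, 112], [374, 174], [234, 180], [240, 117]]
top 10 [[364, 112], [374, 174], [234, 180], [240, 117]]
scene 0.62 7416
scene 3 [[369, 134], [416, 179], [378, 234], [359, 252], [302, 197], [335, 158]]
scene 6 [[369, 134], [416, 179], [359, 252], [302, 197]]
scene 10 [[369, 134], [416, 179], [359, 252], [302, 197]]
```

View pics/c1.png

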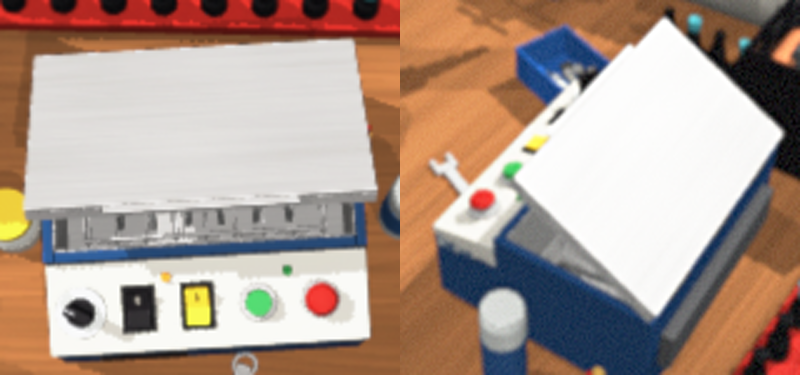

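The crop confirms the control order. I read the lid's top-face corners off both views: top (236,178), (374,170), (239,117), (367,111) and scene (369,132), (305,196), (418,178), (363,252).

```bash
python3 - <<'E'
from h import *
D={c:robot.camera(c) for c in('top','scene')}
P={}
for n,a,b in [('FL',(236.2,178.2),(369,132.5)),('FR',(374.2,170.4),(304.5,196)),('BL',(238.8,116.6),(417.5,178.5)),('BR',(366.4,110.8),(362,252))]:
    P[n],e=tri([ray(D['top'],a),ray(D['scene'],b)]); print(n,P[n].round(4),np.round(e,4))
f=(P['FL']+P['FR'])/2; k=(P['BL']+P['BR'])/2
print(f,k,np.linalg.norm(f-k),np.linalg.norm(P['FL']-P['FR']))
w=P['FL']-P['FR']; print('yaw lid',np.arctan2(-w[0],w[1]))
dd=f-k; print('ang',np.arctan2(dd[2],np.hypot(dd[0],dd[1])))
y=np.array([.4942-.5075,.1348+.0674]);print('yaw ctl',np.arctan2(-y[0],y[1]))
# top-view consistency of washer centre
for px in [(48,262),(366,247),(52,354),(370,338)]: print(atz(D['top'],(225+px[0]/2.5,95+px[1]/2.5),.145).round(3))
E
```

```text
FL [0.5812 0.2418 0.2899] [0.0057 0.0057]
FR [ 0.6068 -0.1103  0.2871] [0.002 0.002]
BL [0.7749 0.2589 0.1879] [0.0004 0.0004]
BR [ 0.7998 -0.1008  0.1871] [0.0003 0.0003]
[0.59398774 0.06572883 0.28848589] [0.78733241 0.07904688 0.18747433] 0.21854717010733224 0.3530839596737838
yaw lid 0.07261631544411173
ang 0.4804696360417801
yaw ctl 0.06568184289705545
[0.545 0.238 0.145]
[ 0.57  -0.12   0.145]
[0.441 0.229 0.145]
[ 0.467 -0.125  0.145]
```

```bash
cat >> h.py <<'E'
YAW=0.069
def plan(pos,tilt=0.,yaw=np.pi+YAW,cmd=None):
    "tool down, tilt = toward panel normal; prints shift, turn in move units"
    s=robot.sense(); p=s['position']; Q=R.from_euler('xyz',s['ee_rot'])
    zt=R.from_euler('z',YAW).apply([np.sin(tilt),0,-np.cos(tilt)])
    T=R.from_euler('z',yaw)*R.from_euler('x',np.pi)
    ax=np.cross([0,0,-1],zt); 
    if tilt: T=R.from_rotvec(ax/np.linalg.norm(ax)*tilt)*T
    print('t',round(s['t'],2),'at',p.round(4),s['ee_rot'].round(3),'F',s['contact_force'].round(2))
    print('shift',(Q.inv().apply(np.array(pos)-p)/.05).round(2),'turn',((Q.inv()*T).as_rotvec()/np.radians(6)).round(2))
E
python3 - <<'E'
from h import *
plan([.613,.067,.34])
E
```

```text
t 1.8 at [0.218  0.5321 0.2313] [-3.142  0.     2.753] F [ 0.69 -0.1   0.43]
shift [-10.84  -5.61  -2.17] turn [-0.   -0.   -4.37]
```

Emit:
{"method": "move_arm", "body": {
  "rows": [
    [[-0.5,-0.3,-1.2],[0,0,0],0],
    [[-2,-1,-2.2],[0,0,-0.6],0],
    [[-3.2,-1.7,-2.2],[0,0,-1.3],0],
    [[-4.3,-2.2,-2.2],[0,0,-1.8],0],
    [[-5.4,-2.8,-2.2],[0,0,-2.3],0],
    [[-6.5,-3.4,-2.2],[0,0,-2.8],0],
    [[-7.6,-3.9,-2.2],[0,0,-3.3],0],
    [[-8.7,-4.5,-2.2],[0,0,-3.8],0]
  ]
}}

```text
t: 2.8
position: [0.5131, 0.1851, 0.3415]
ee_rot: [3.141, 0.001, -3.131]
contact_force: [0.5, 0.0, 0.8]
width: 0.0002
grasp_force: 0.0
```

```bash
python3 - <<'E'
from h import *
plan([.613,.067,.34])
E
```

```text
t 2.8 at [0.5131 0.1851 0.3415] [ 3.141e+00  1.000e-03 -3.131e+00] F [0.45 0.04 0.82]
shift [-1.97 -2.38  0.03] turn [ 0.    0.01 -0.56]
```

Emit:
{"method": "move_arm", "body": {
  "rows": [
    [[-0.7,-0.8,0],[0,0,-0.2],0],
    [[-1.4,-1.6,0],[0,0,-0.4],0],
    [[-1.97,-2.38,0],[0,0,-0.56],0],
    [[-1.97,-2.38,0],[0,0,-0.56],0]
  ]
}}

```text
t: 3.3
position: [0.6134, 0.0655, 0.3403]
ee_rot: [-3.141, -0.0, -3.078]
contact_force: [-0.4, 0.2, -0.8]
width: -0.0001
grasp_force: 0.0
```

```bash
python3 - <<'E'
from h import *
plan([.613,.067,.29])
d=robot.camera('top'); e=robot.camera('scene')
cv2.imwrite('pics/c2.png',np.hstack([cv2.resize(d['img'][95:245,225:385],(400,375)),cv2.resize(e['img'][75:275,255:425],(400,470))[:375]]))
E
```

```text
t 3.3 at [0.6134 0.0655 0.3403] [-3.141 -0.    -3.078] F [-0.39  0.19 -0.81]
shift [0.01 0.03 1.01] turn [-0.01 -0.   -0.05]
```

View pics/c2.png

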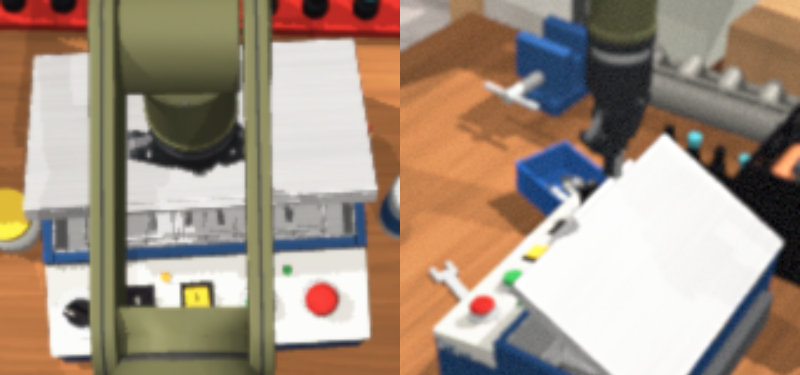

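The top view and scene view show the closed fingers about 50 mm above the lid, near the front and mid-width; the tip is at about (347,148) in the scene image. Next I push down slowly.

Emit:
{"method": "move_arm", "body": {
  "rows": [
    [[0,0,0.3],[0,0,0],0],
    [[0,0,0.6],[0,0,0],0],
    [[0,0,0.8],[0,0,0],0],
    [[0,0,1.0],[0,0,0],0],
    [[0,0,1.15],[0,0,0],0],
    [[0,0,1.3],[0,0,0],0],
    [[0.05,0,1.45],[0,0,0],0],
    [[0.1,0,1.6],[0,0,0],0]
  ]
}}

```text
t: 4.4
position: [0.6064, 0.0682, 0.261]
ee_rot: [-3.142, 0.0, -3.074]
contact_force: [-0.6, -0.3, 1.9]
width: 0.0002
grasp_force: 0.7
```

Emit:
{"method": "move_arm", "body": {
  "rows": [
    [[0.04,0,0.2],[0,0,0],0],
    [[0.08,0,0.4],[0,0,0],0],
    [[0.12,0,0.6],[0,0,0],0],
    [[0.15,0,0.8],[0,0,0],0],
    [[0.18,0,0.95],[0,0,0],0],
    [[0.2,0,1.1],[0,0,0],0],
    [[0.2,0,1.22],[0,0,0],0],
    [[0.2,0,1.32],[0,0,0],0]
  ]
}}

```text
t: 5.4
position: [0.5965, 0.0676, 0.1949]
ee_rot: [-3.142, -0.0, -3.074]
contact_force: [0.3, 0.6, 1.3]
width: -0.0003
grasp_force: 0.5
```

Emit:
{"method": "move_arm", "body": {
  "rows": [
    [[0,0,0.03],[0,0,0],0],
    [[0,0,0.06],[0,0,0],0],
    [[0,0,0.09],[0,0,0],0],
    [[0,0,0.11],[0,0,0],0],
    [[0,0,0.13],[0,0,0],0],
    [[0,0,0.13],[0,0,0],0],
    [[0,0,0.13],[0,0,0],0]
  ]
}}

```text
t: 6.28
position: [0.5967, 0.0676, 0.191]
ee_rot: [-3.141, 0.002, -3.074]
contact_force: [-3.6, 0.4, 9.8]
width: -0.0003
grasp_force: 5.6
```

Emit:
{"method": "move_arm", "body": {
  "rows": [
    [[0,0,-0.5],[0,0,0],0],
    [[0,0,-1.2],[0,0,0],0],
    [[0.5,0.3,-2],[0,0,0],0],
    [[1.2,0.7,-2],[0,0,0],0],
    [[1.8,1.2,-2],[0,0,0],0],
    [[2,1.3,-2],[0,0,0],0],
    [[2,1.3,-2],[0,0,0],0]
  ]
}}

```text
t: 7.15
position: [0.4924, 0.1258, 0.2891]
ee_rot: [-3.141, 0.001, -3.073]
contact_force: [-0.4, -0.1, -0.5]
width: -0.0
grasp_force: 0.0
```

```bash
python3 - <<'E'
from h import *
s=robot.sense(); plan([.505,.1355,.2])
d=robot.camera('wrist'); Hm=np.array(d['hand_eye'])
T=np.eye(4); T[:3,:3]=R.from_euler('xyz',s['ee_rot']).as_matrix(); T[:3,3]=s['position']
C=np.linalg.inv(T@Hm)
print('cam',(T@Hm)[:3].round(3).tolist())
def pj(P): return cv2.projectPoints(np.array([P],float),cv2.Rodrigues(C[:3,:3])[0],C[:3,3],np.array(d['intrinsics']),np.array([d['k1'],0,0,0,0.]))[0].ravel()
im=d['img'].copy()
for P,c in [((.505,.1355,.153),(0,0,255)),((.4942,.1348,.150),(255,0,0)),((.5032,.0017,.161),(255,0,255))]:
    u=pj(P); print(P,u.round(1)); cv2.circle(im,tuple(int(v) for v in u.round()),3,c,-1)
for n in ('power_on_half','start_top','heater_on_half','stop_top','lid_front'):
    print(n,[(np.round(r['point'],3),round(r['score'],2)) for r in robot.recognise(n,'wrist')[:2]])
e=robot.camera('scene')
for n in ('lid_front',): print([(np.round(r['point'],3),round(r['score'],2)) for r in robot.recognise(n,'scene')[:1]])
cv2.imwrite('pics/w1.png',np.hstack([cv2.resize(im,(480,300)),cv2.resize(e['img'][100:275,255:435],(310,300))]))
E
```

```text
t 7.15 at [0.4924 0.1258 0.2891] [-3.141e+00  1.000e-03 -3.073e+00] F [-0.35 -0.14 -0.53]
shift [-0.26  0.18  1.78] turn [-0.    0.01 -0.  ]
cam [[-0.069, 0.947, 0.314, 0.412], [0.998, 0.066, 0.022, 0.119], [0.0, 0.314, -0.949, 0.432]]
(0.505, 0.1355, 0.153) [327.2 205.9]
(0.4942, 0.1348, 0.15) [327.3 192.3]
(0.5032, 0.0017, 0.161) [160.2 195.9]
power_on_half [(array([0.492, 0.134, 0.154]), 0.6)]
start_top [(array([0.503, 0.008, 0.159]), 0.62), (array([ 0.616, -0.164,  0.155]), 0.24)]
heater_on_half [(array([0.496, 0.071, 0.152]), 0.78)]
stop_top [(array([ 0.506, -0.059,  0.163]), 0.77)]
lid_front [(array([ 0.58 , -0.008,  0.189]), 0.95)]
[(array([0.675, 0.037, 0.192]), 0.55)]
```

View pics/w1.png

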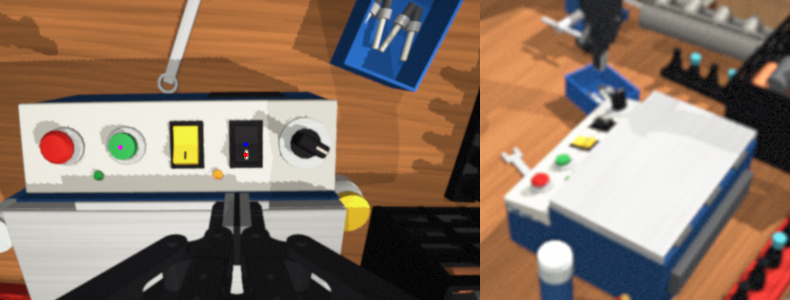

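The wrist view shows my red point on the white bar of the black rocker at display (246,154) and the green button centred at (123,147). The scene view shows the lid flat and shut.

Emit:
{"method": "move_arm", "body": {
  "rows": [
    [[-0.15,0.1,0],[0,0,0],0],
    [[-0.3,0.18,0.4],[0,0,0],0],
    [[-0.3,0.18,1.0],[0,0,0],0],
    [[-0.3,0.18,1.6],[0,0,0],0],
    [[-0.3,0.18,2.1],[0,0,0],0],
    [[-0.3,0.18,2.3],[0,0,0],0],
    [[-0.3,0.18,2.4],[0,0,0],0],
    [[-0.3,0.18,2.4],[0,0,0],0]
  ]
}}

```text
t: 8.55
position: [0.5073, 0.1359, 0.1692]
ee_rot: [3.142, 0.001, -3.074]
contact_force: [-0.3, 0.3, 0.9]
width: -0.0002
grasp_force: 0.0
```

Emit:
{"method": "move_arm", "body": {
  "rows": [
    [[0,0,0.05],[0,0,0],0],
    [[0,0,0.1],[0,0,0],0],
    [[0,0,0.15],[0,0,0],0],
    [[0,0,0.2],[0,0,0],0],
    [[0,0,0.25],[0,0,0],0],
    [[0,0,0.25],[0,0,0],0]
  ]
}}

```text
t: 9.3
position: [0.5092, 0.136, 0.1574]
ee_rot: [3.141, 0.005, -3.074]
contact_force: [2.2, -0.0, 4.7]
width: 0.0
grasp_force: 2.5
```

Contact was at about 0.158, with a force of 4.7 N. I'll press on in small steps.

Emit:
{"method": "move_arm", "body": {
  "rows": [
    [[0,0,0.04],[0,0,0],0],
    [[0,0,0.08],[0,0,0],0],
    [[0,0,0.12],[0,0,0],0],
    [[0,0,0.12],[0,0,0],0]
  ]
}}

```text
t: 9.8
position: [0.5091, 0.136, 0.155]
ee_rot: [3.141, 0.007, -3.074]
contact_force: [-3.4, -1.5, 29.6]
width: -0.0001
grasp_force: 14.7
```

Emit:
{"method": "move_arm", "body": {
  "rows": [
    [[0,0,-0.3],[0,0,0],0],
    [[0,0,-1.0],[0,0,0],0],
    [[0,0,-2.0],[0,0,0],0],
    [[0.3,0,-2.7],[0,0,0],0],
    [[0.3,0,-2.7],[0,0,0],0]
  ]
}}

```text
t: 10.42
position: [0.4915, 0.1349, 0.2876]
ee_rot: [3.141, 0.003, -3.074]
contact_force: [0.7, -0.1, 0.2]
width: 0.0001
grasp_force: 0.0
```

```bash
python3 - <<'E'
from h import *
s=robot.sense(); plan([.508,.136,.17])
d=robot.camera('wrist'); cv2.imwrite('pics/w2.png',cv2.resize(d['img'][140:260,120:440],(800,300),interpolation=2))
E
```

```text
t 10.43 at [0.4915 0.1349 0.2876] [ 3.141e+00  3.000e-03 -3.074e+00] F [ 0.71 -0.14  0.24]
shift [-0.32 -0.    2.35] turn [ 0.01  0.03 -0.01]
```

View pics/w2.png

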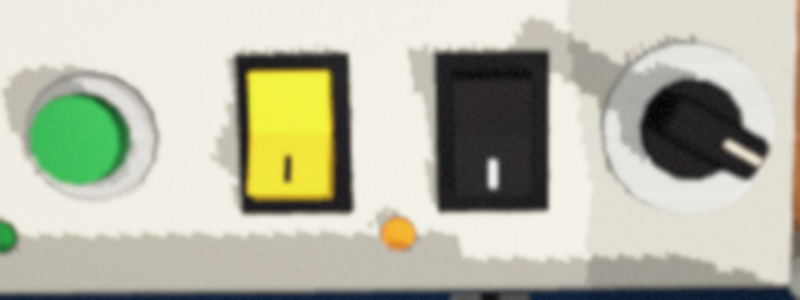

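The power rocker now shows a dark raised near end at crop (492,73), which the yellow one lacks, so it looks switched over. I'll press once more slightly inward to check that it's at its stop and not on the bezel.

Emit:
{"method": "move_arm", "body": {
  "rows": [
    [[-0.22,0,1.0],[0,0,0],0],
    [[-0.22,0,1.9],[0,0,0],0],
    [[-0.22,0,2.3],[0,0,0],0],
    [[-0.22,0,2.4],[0,0,0],0],
    [[-0.22,0,2.45],[0,0,0],0],
    [[-0.22,0,2.5],[0,0,0],0],
    [[-0.22,0,2.55],[0,0,0],0],
    [[-0.22,0,2.55],[0,0,0],0]
  ]
}}

```text
t: 11.48
position: [0.5028, 0.1354, 0.1581]
ee_rot: [3.142, 0.001, -3.074]
contact_force: [0.6, -0.4, -0.7]
width: -0.0001
grasp_force: 0.0
```

Emit:
{"method": "move_arm", "body": {
  "rows": [
    [[0,0,0.03],[0,0,0],0],
    [[0,0,0.06],[0,0,0],0],
    [[0,0,0.06],[0,0,0],0]
  ]
}}

```text
t: 11.85
position: [0.5028, 0.1355, 0.1551]
ee_rot: [3.142, 0.001, -3.074]
contact_force: [-0.7, -0.5, 2.5]
width: 0.0001
grasp_force: 1.3
```

Emit:
{"method": "move_arm", "body": {
  "rows": [
    [[0,0,0.03],[0,0,0],0],
    [[0,0,0.06],[0,0,0],0],
    [[0,0,0.08],[0,0,0],0],
    [[0,0,0.08],[0,0,0],0]
  ]
}}

```text
t: 12.35
position: [0.5031, 0.1355, 0.1544]
ee_rot: [3.141, 0.003, -3.074]
contact_force: [-8.2, -2.3, 25.7]
width: 0.0002
grasp_force: 13.3
```

Emit:
{"method": "move_arm", "body": {
  "rows": [
    [[0,0,-0.3],[0,0,0],0],
    [[0,0,-1.0],[0,0,0],0],
    [[0,0,-2.0],[0,0,0],0],
    [[0.22,-0.2,-2.7],[0,0,0],0],
    [[0.22,-0.2,-2.7],[0,0,0],0]
  ]
}}

```text
t: 12.98
position: [0.4938, 0.1246, 0.2889]
ee_rot: [3.141, 0.006, -3.074]
contact_force: [1.3, 0.4, -0.6]
width: 0.0002
grasp_force: 0.0
```

```bash
python3 - <<'E'
from h import *
plan([.5,.0017,.2])
d=robot.camera('wrist')['img']
a=cv2.imread('pics/w1.png')[110:175,165:270]; b=cv2.resize(d,(480,300))[110:175,165:270]
f=lambda m:cv2.resize(np.clip(m.astype(float)*2.2,0,255).astype(np.uint8),(400,248),interpolation=2)
c=cv2.resize(np.clip(d[155:230,220:360].astype(float)*2.5,0,255).astype(np.uint8),(640,343),interpolation=2)
c=cv2.copyMakeBorder(c,0,0,0,160,0)
cv2.imwrite('pics/w3.png',np.vstack([np.hstack([f(a),f(b)]),c]))
E
```

```text
t 12.97 at [0.4938 0.1246 0.2889] [ 3.141  0.006 -3.074] F [ 1.27  0.44 -0.62]
shift [ 0.05 -2.46  1.78] turn [ 0.    0.06 -0.02]
```

View pics/w3.png

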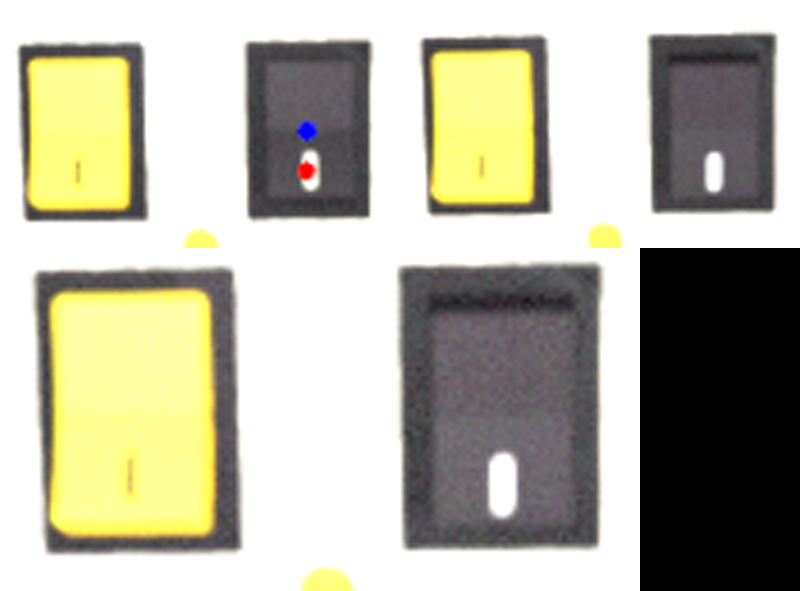

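Before and after: the near end face has now appeared and the shading of the two halves has swapped. The finger tip is about 12 mm wide across y and sat wholly inside the rocker, so the hard stop is the rocker's own. Power is on, so the next step is the start button.

```bash
python3 - <<'E'
from h import *
plan([.496,.0014,.195],tilt=np.radians(12))
E
```

```text
t 13.03 at [0.4929 0.1247 0.2869] [ 3.141e+00  3.000e-03 -3.074e+00] F [-0.06 -0.    0.27]
shift [ 0.11 -2.47  1.84] turn [ 0.   -1.97 -0.02]
```

Emit:
{"method": "move_arm", "body": {
  "rows": [
    [[0.05,-0.8,0],[0,-0.6,0],0],
    [[0.1,-1.7,0],[0,-1.3,0],0],
    [[0.11,-2.47,0.1],[0,-2,0],0],
    [[0.11,-2.47,0.8],[0,-2,0],0],
    [[0.11,-2.47,1.5],[0,-2,0],0],
    [[0.11,-2.47,1.84],[0,-2,0],0],
    [[0.11,-2.47,1.84],[0,-2,0],0]
  ]
}}

```text
t: 13.9
position: [0.4929, 0.0014, 0.1906]
ee_rot: [3.14, 0.203, -3.074]
contact_force: [0.8, 0.4, -0.1]
width: 0.0002
grasp_force: 0.0
```

```bash
python3 - <<'E'
from h import *
plan([.5032,.0017,.163],tilt=np.radians(12))
robot.camera('wrist'); print([(n,np.round(r['point'],3)) for n in('start_top','stop_top') for r in robot.recognise(n,'wrist')[:1]])
E
```

```text
t 13.9 at [0.4929 0.0014 0.1906] [ 3.14   0.203 -3.074] F [ 0.79  0.42 -0.07]
shift [-0.09 -0.01  0.58] turn [ 0.01 -0.07 -0.02]
[('start_top', array([0.501, 0.003, 0.16 ])), ('stop_top', array([ 0.504, -0.062,  0.167]))]
```

Emit:
{"method": "move_arm", "body": {
  "rows": [
    [[-0.05,0,0.2],[0,0,0],0],
    [[-0.08,0,0.4],[0,0,0],0],
    [[-0.08,0,0.5],[0,0,0],0],
    [[-0.08,0,0.58],[0,0,0],0],
    [[-0.08,0,0.62],[0,0,0],0],
    [[-0.08,0,0.66],[0,0,0],0],
    [[-0.08,0,0.66],[0,0,0],0]
  ]
}}

```text
t: 14.92
position: [0.506, 0.0018, 0.1623]
ee_rot: [3.142, 0.209, -3.074]
contact_force: [-0.5, 0.5, 0.0]
width: -0.0001
grasp_force: 0.0
```

Emit:
{"method": "move_arm", "body": {
  "rows": [
    [[0.02,0,0.04],[0,0,0],0],
    [[0.04,0,0.08],[0,0,0],0],
    [[0.04,0,0.11],[0,0,0],0],
    [[0.04,0,0.14],[0,0,0],0],
    [[0.04,0,0.14],[0,0,0],0]
  ]
}}

```text
t: 15.55
position: [0.5058, 0.0018, 0.1553]
ee_rot: [-3.142, 0.21, -3.074]
contact_force: [-0.3, 0.6, 3.7]
width: 0.0
grasp_force: 1.7
```

Emit:
{"method": "move_arm", "body": {
  "rows": [
    [[0,0,0.03],[0,0,0],0],
    [[0,0,0.06],[0,0,0],0],
    [[0,0,0.09],[0,0,0],0],
    [[0,0,0.12],[0,0,0],0],
    [[0,0,0.12],[0,0,0],0],
    [[0,0,0.12],[0,0,0],0]
  ]
}}

```text
t: 16.3
position: [0.5066, 0.0018, 0.1525]
ee_rot: [-3.141, 0.212, -3.073]
contact_force: [-12.8, 0.0, 34.1]
width: 0.0001
grasp_force: 18.0
```

Emit:
{"method": "move_arm", "body": {
  "rows": [
    [[0,0,-0.3],[0,0,0],0],
    [[0,0,-1.0],[0,0,0],0],
    [[0,0,-2.0],[0,0,0],0],
    [[0,0,-2.6],[0,0,0],0],
    [[0,0,-2.6],[0,0,0],0]
  ]
}}

```text
t: 16.92
position: [0.4807, -0.0001, 0.2785]
ee_rot: [-3.141, 0.214, -3.074]
contact_force: [-0.3, 0.8, 0.3]
width: 0.0
grasp_force: 0.0
```

```bash
python3 - <<'E'
from h import *
plan([.5,0,.3])
d=robot.camera('wrist')['img']; e=robot.camera('scene')['img']
cv2.imwrite('pics/w4.png',np.hstack([cv2.resize(d,(480,300)),cv2.resize(e[100:275,255:435],(310,300))]))
E
```

```text
t 16.93 at [ 4.807e-01 -1.000e-04  2.785e-01] [-3.141  0.214 -3.074] F [-0.29  0.76  0.3 ]
shift [-0.47 -0.02 -0.34] turn [-0.01  2.04 -0.01]
```

View pics/w4.png

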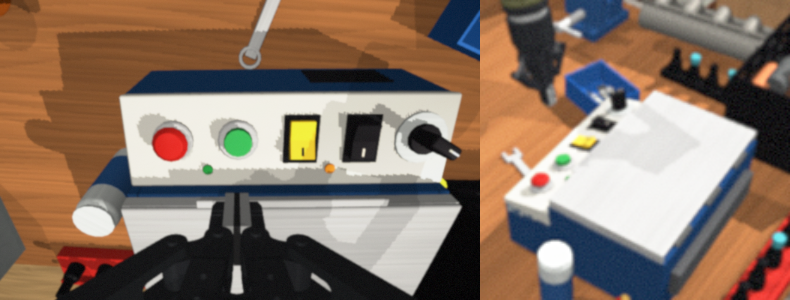

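The lid is flat, the green button at (238,142) is out, the power rocker is tilted on, and nothing else has moved. The arm is clear, so I'll hand in.

```bash
python3 -c "
from h import *
print(robot.hand_in())"
```

```text
the job is handed in; nothing more can be done
None
```

I pushed the lid shut gently, pressed the power rocker to on, pressed the start button fully in and released it, and handed the job in at about 17 s; the hand-in returned no verdict.

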